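# Switch on the longer cupboard light

## Robot

A 6-joint arm with a two-finger parallel gripper is mounted at the origin on a cart in front of the work surface, level with it; the furniture and walls round the work are solid. World frame = base frame: x ahead of the robot, y to its left, z up, the work surface at z = 0. Lengths are in mm, angles in degrees, forces in N, time in s.
With the tool pointing down it reaches from about 325 to 775 mm from the base axis. Payload 5.5 kg.
Tool frame: the origin (TCP) lies between the finger pads; the fingertips stand 22 mm ahead of it and the grasp point (between the pads) lies 3 mm ahead of it; z points along the fingers, y is the direction in which the jaws open and shut (so a half turn about z gives the same grasp; the last joint's range is limited). The gripper opens to 88 mm and grips with 3 to 60 N. Pads are 20 mm wide; open, the fingers measure 115 mm over their backs; the gripper's body (75 mm by 178 mm) begins 61 mm behind the grasp point.
Start: joints at [66.366, 5.22, 70.514, -0, 104.267, -3.249], TCP at [209.009, 562.433, 211.931] pointing down, gripper open.
Joint ranges: [-164.24, 164.24], [-49.07, 125.15], [9.68, 141.18], [-86.29, 266.29], [3.28, 154.24], [-151.56, 151.56]. Speed limits (degrees/s): [147.25, 147.25, 172.46, 180, 180, 180].

## Interface

Orientations are given as [roll, pitch, yaw] about the fixed x, y, z axes, in that order (R = Rz(yaw) Ry(pitch) Rx(roll)).
In Python, from rig import read_state, snapshot, calibration, job_done gives the robot as it stands.
- The arm moves only by the shell command python3 -m creep 'ROWS'. ROWS is JSON, a list of rows, each a list of 3 entries, a list of its own where there are three numbers: the shift along the tool's x, y, z in mm, then the turn, a rotation vector about the tool's x, y, z in degrees, then the finger opening in mm, from 0 to 87.8. In form: [[[x, y, z], [ax, ay, az], hand], ...]. A call has 1 to 10 rows; each row is the pose to reach, as a shift and turn from the pose commanded when the call began, along the tool's axes at that moment; what a row does not reach only later rows make up. A row lasts 1/8 s, in which the tool goes at most 62.5 mm and 10.7 degrees, less where a joint would pass 70% of its speed; a pose out of reach is approached as far as the arm can. A call with a gripper value outside its range is refused whole. The fingers move at their own pace and stop on an object; the grip force is fixed at half the most. Time passes only in rows, so rows that repeat a pose let the fingers close. It gives the time, the measured TCP pose, the force and the opening at its end, in the units of the state.
- read_state(): the state, without advancing time (a new reading comes with each control period).
- snapshot(name): name is "scene" or "top" or "wrist"; returns (picture, depth): 480x640x3 uint8, red, green, blue; 480x640 float32, mm along the optical axis (not along the pixel's ray), 0 where there is no reading.
- calibration(name): a dict with "intrinsics" (3x3 intrinsics, pixels), "R" (3x3) and "t" (3): a world point X has camera coordinates R X + t; the wrist camera has in their place "tool_from_camera" (4x4, takes a point from camera to tool coordinates, whose origin is the TCP and whose axes are the flange's). Camera axes: x right, y down, z forward; pixel columns grow to the right and rows downward; lengths in mm; the calibration is good to about 2 mm. A picture is of the moment at which its call begins: read the wrist's pose just before it. calibration takes no time and is no camera call.
- job_done(): hands the job in, once; it reports no verdict.
The state is a dict: "time": time; "joint_pos": joint angles; "qd": joint speeds; "effort": joint torques, N m; "ee_pos": TCP position; "ee_rot": TCP orientation; "force": force on the tool from outside, world axes, zero at the start; "ft_torque": the same for the moment, N m; "finger_gap": finger opening in mm.
Only numpy, scipy, OpenCV 4.12 (cv2) and the standard library are available. Lean on these libraries where they do the work, as an engineer would, in place of code of your own. Each camera call takes 0.05 s, during which the arm holds its last target. There are 200 camera calls.

## Task

Two cordless cupboard lights lie on the worktop. Switch on the longer one: put a fingertip into its recessed slot behind the little black slide switch and slide the switch all the way toward the white light panel. Leave the shorter light switched off.

Things in the scene. Friction and masses are not known exactly. Their poses are not given: they have to be found in the camera images.
- long_switch_top (a point): top centre of the longer light's switch, a black ribbed block 32 (x) by 14 (y) by 12 mm, top flush with the light's top at z = 0.030. The light: fixed aluminium bar 300 mm long, 72 wide, 30 high, white light panel on top, switch slot near one end. This point's +y runs along the bar from the switch end to the panel end: the way to switch on
- short_switch_top (a point): top centre of the shorter light's switch, a black ribbed block 32 (x) by 14 (y) by 12 mm, top flush with the light's top at z = 0.030. The light: fixed aluminium bar 190 mm long, 72 wide, 30 high, white light panel on top, switch slot near one end. This point's +y runs along the bar from the switch end to the panel end: the way to switch on
- long_switch (a joint): longer light's slide switch, m: 0 off, 0.030 fully on (at its stop, toward the light panel). Slides with about 2 N, no spring, stays where left; starts between 0 and 0.005. Its open slot is 46 mm wide (x), 96 long (y), 12 deep, with a solid floor; at 0 there is 50 mm of empty slot behind the switch (-y), room for closed fingertips, and 32 mm ahead
- short_switch (a joint): shorter light's slide switch, m: 0 off, 0.030 fully on (at its stop, toward the light panel). Slides with about 2 N, no spring, stays where left; starts between 0 and 0.003, to be left alone. Its open slot is 46 mm wide (x), 96 long (y), 12 deep, with a solid floor; at 0 there is 50 mm of empty slot behind the switch (-y), room for closed fingertips, and 32 mm ahead

How it is judged (in metres and radians):
At the end, for the whole second after the job is handed in: The longer light's switch is fully on (at least 22 mm of its 30 mm travel) and the shorter light's switch is still off (below 8 mm) (value of joint long_switch above 0.022 m and value of joint short_switch below 0.008 m); the robot touches nothing.
It fails at once if the shorter light's switch is slid on (8 mm or more) (value of joint short_switch above 0.008 m).
It also fails if it takes over 29 s, if anything falls off the work surface, if the arm or the gripper's body presses on something with over 40 N, if the wrist force passes 120 N, or if a joint passes its speed limit or range.

## Working session

There is one attempt and no reset: what is moved stays moved. The work goes in short steps, Python scripts to look and compute and a shell command to move; the robot and the scene stay as the last step left them, time stands still between calls to the robot, and variables do not carry over. Pictures are saved under pics/ and viewed, about 8 in all and at most 12, crops included, and the job is handed in when it is done.

```bash
mkdir -p pics
python3 - <<'E'
from rig import *
import cv2
s=read_state();print(s)
for n in ("top","scene"):
    p,d=snapshot(n);cv2.imwrite(f"pics/{n}0.png",p[:,:,::-1]);import numpy as np;np.save(f"{n}0.npy",d);print(calibration(n))
print(calibration("wrist"))
E
```

```text
{'time': 0.0, 'joint_pos': array([ 6.63651322e+01,  5.26331528e+00,  7.05815267e+01,  2.33910157e-04,
        1.04266420e+02, -3.24756271e+00]), 'qd': array([-0.02558776, -0.0008989 , -0.00941664, -0.04703474, -0.0394615 ,
       -0.02902926]), 'effort': array([-2.02258620e-03, -4.46476901e+01, -4.06428087e+01,  6.97701448e-02,
        3.01765348e-02, -1.35804607e-04]), 'ee_pos': array([208.88130555, 562.12976167, 210.80821699]), 'ee_rot': array([-1.79888930e+02, -6.52945927e-03,  1.59612746e+02]), 'force': array([-0.98536242, -0.37697859,  0.52860429]), 'ft_torque': array([ 0.00224806, -0.00360896,  0.02683416]), 'finger_gap': 87.57489561495103}
{'intrinsics': array([[554.80522611,   0.        , 322.28498315],
       [  0.        , 554.80522611, 239.41232444],
       [  0.        ,   0.        ,   1.        ]]), 'R': array([[-0.01514105, -0.99985409,  0.00790906],
       [-0.98525722,  0.013571  , -0.17054041],
       [ 0.17040819, -0.01037462, -0.98531894]]), 't': array([-13.49166376, 572.34191621, 804.91235143])}
{'intrinsics': array([[469.27440754,   0.        , 317.67390307],
       [  0.        , 469.27440754, 240.17277299],
       [  0.        ,   0.        ,   1.        ]]), 'R': array([[ 0.82674885, -0.56256535, -0.00256342],
       [-0.42619044, -0.62334427, -0.6555941 ],
       [ 0.36721663,  0.54310417, -0.75510913]]), 't': array([-488.05983475,  262.64906036,  717.12272929])}
{'intrinsics': array([[423.60812002,   0.        , 322.58804035],
       [  0.        , 423.60812002, 234.16212434],
       [  0.        ,   0.        ,   1.        ]]), 'tool_from_camera': array([[-1.17463421e-03, -9.67291085e-01, -2.53666272e-01,
         6.88693127e+01],
       [ 9.99999205e-01, -1.25246724e-03,  1.45337078e-04,
         1.36195391e+00],
       [-4.58291955e-04, -2.53665899e-01,  9.67291787e-01,
        -1.72757779e+02],
       [ 0.00000000e+00,  0.00000000e+00,  0.00000000e+00,
         1.00000000e+00]])}
```

View pics/top0.png

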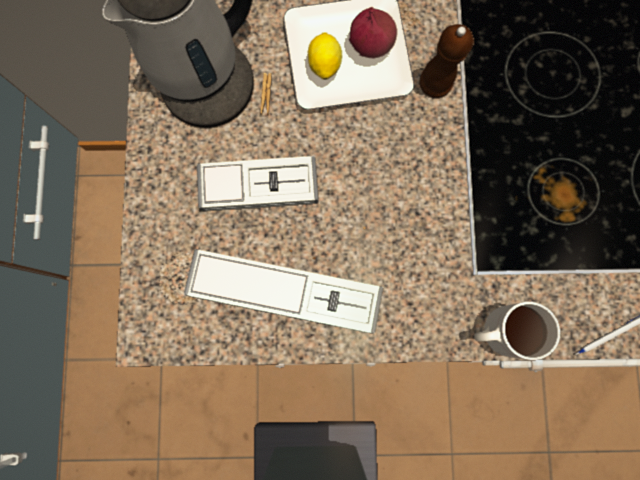

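The top view shows the short light with its switch at (273,181), and the long light with its switch at (333,300) and its panel to the left. I'll measure the bar outline and the switch next.

```bash
cat > h.py <<'E'
import numpy as np,cv2
from rig import calibration
def ray(name,uv,z):
    c=calibration(name);K,R,t=c["intrinsics"],c["R"],c["t"]
    o=-R.T@t; d=R.T@np.linalg.inv(K)@np.array([*uv,1.]); return o+d*(z-o[2])/d[2]
E
python3 - <<'E'
from h import *
p=cv2.imread("pics/top0.png");d=np.load("top0.npy")
hsv=cv2.cvtColor(p,cv2.COLOR_BGR2HSV)
m=((hsv[...,1]<40)&(hsv[...,2]>170)).astype('uint8')*255
m=cv2.morphologyEx(m,cv2.MORPH_CLOSE,np.ones((5,5)))
for c in cv2.findContours(m,cv2.RETR_EXTERNAL,2)[0]:
    if cv2.contourArea(c)<3000: continue
    r=cv2.minAreaRect(c);b=cv2.boxPoints(r);w=np.array([ray("top",q,30) for q in b])
    print(r,w.round(1).tolist(),[np.linalg.norm(w[i]-w[i-1]).round(1) for i in range(4)],w.mean(0))
for n,(u,v) in dict(long=(333,300),short=(273,181)).items():
    k=(p[v-16:v+17,u-16:u+17].max(2)<75).astype('uint8')
    k=cv2.morphologyEx(k,cv2.MORPH_OPEN,np.ones((4,4)))
    ys,xs=np.nonzero(k);q=(xs.mean()+u-16,ys.mean()+v-16);print(n,len(xs),q,ray("top",q,30),d[int(q[1]),int(q[0])])
a=cv2.resize(p[240:340,180:390],None,fx=3.8,fy=3.8,interpolation=cv2.INTER_CUBIC)
s=cv2.imread("pics/scene0.png");s=cv2.resize(s,(320,240))
o=np.zeros((a.shape[0]+200,800,3),'uint8');o[:a.shape[0],:a.shape[1]]=a[:,:800];o[a.shape[0]:,:266]=cv2.resize(s,(266,200))
cv2.imwrite("pics/c1.png",o)
E
```

```text
((561.54296875, 333.7642517089844), (64.87085723876953, 154.02877807617188), 89.02068328857422) [[472.6, -270.7, 30.0], [473.2, -510.6, 30.0], [375.0, -501.2, 30.0], [374.7, -266.0, 30.0]] [np.float64(98.0), np.float64(239.9), np.float64(98.7), np.float64(235.2)] [ 423.88817469 -387.14749854   30.        ]
((283.1841735839844, 290.7266540527344), (188.0863800048828, 47.86747741699219), 11.398763656616211) [[490.2, 189.4, 30.0], [563.4, 176.6, 30.0], [501.0, -110.7, 30.0], [429.3, -93.8, 30.0]] [np.float64(289.7), np.float64(74.3), np.float64(294.0), np.float64(73.6)] [495.98511099  40.38717692  30.        ]
((256.2256774902344, 181.3849639892578), (43.76950454711914, 113.34838104248047), 86.18592071533203) [[702.5, 175.9, 30.0], [712.9, -6.3, 30.0], [640.2, -10.1, 30.0], [630.3, 169.6, 30.0]] [np.float64(72.4), np.float64(182.5), np.float64(72.7), np.float64(180.0)] [671.46834384  82.26502674  30.        ]
((348.2067565917969, 50.33415985107422), (104.13785552978516, 117.30472564697266), 81.19320678710938) [[974.9, 39.9, 30.0], [1006.5, -158.3, 30.0], [819.1, -177.5, 30.0], [790.0, 14.3, 30.0]] [np.float64(186.6), np.float64(200.7), np.float64(188.3), np.float64(193.9)] [897.64279978 -70.41284439  30.        ]<stdin>:13: RuntimeWarning: Mean of empty slice.
  ret = ret.dtype.type(ret / rcount)
Traceback (most recent call last):
ValueError: cannot convert float NaN to integer
```

View pics/scene0.png

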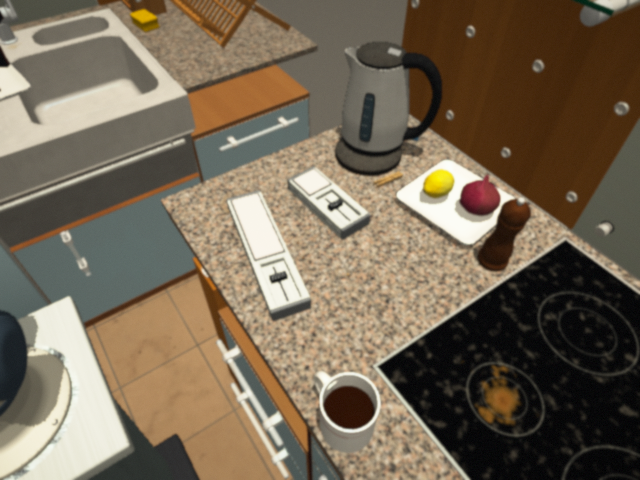

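The scene view confirms the layout: long switch at (279,277), short switch at (335,203). The slots look open and unobstructed. I'll fix the switch mask.

Run:
```python
from h import *
from rig import read_state
from scipy.spatial.transform import Rotation as Ro
p=cv2.imread("pics/top0.png")
W={}
for n,(u,v) in dict(long=(333,300),short=(273,181)).items():
    k=(p[v-14:v+15,u-10:u+11].max(2)<110).astype('uint8')
    k=cv2.morphologyEx(k,cv2.MORPH_OPEN,np.ones((5,3)))
    ys,xs=np.nonzero(k);q=(xs.mean()+u-10,ys.mean()+v-14);W[n]=ray("top",q,30);print(n,len(xs),q,W[n])
s=read_state();R=Ro.from_euler('xyz',s['ee_rot'],degrees=True)
a=np.array([61.7,285,0]);a/=np.linalg.norm(a);print("tool R",R.as_matrix().round(3),"axis",a,np.degrees(np.arctan2(a[1],a[0])))
# wanted: TCP 25 mm behind switch, 100 above
g=W["long"]-25*a;g[2]=180;print(g,R.inv().apply(g-s['ee_pos']))
a4=cv2.resize(p[240:340,180:390],None,fx=3.8,fy=3.8,interpolation=cv2.INTER_CUBIC);cv2.imwrite("pics/c1.png",a4)
```

```text
long 0 (np.float64(nan), np.float64(nan)) [nan nan nan]
short 78 (np.float64(273.0), np.float64(179.03846153846155)) [674.75119001  55.57721716  30.        ]
tool R [[-0.937  0.348 -0.001]
 [ 0.348  0.937 -0.002]
 [ 0.    -0.002 -1.   ]] axis [0.21158957 0.97735861 0.        ] 77.78447884235041
[ nan  nan 180.] [nan nan nan]<stdin>:9: RuntimeWarning: Mean of empty slice.
  ret = ret.dtype.type(ret / rcount)
```

View pics/c1.png

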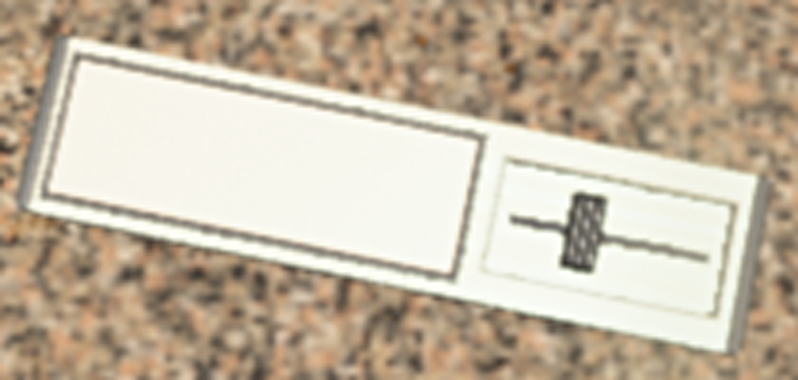

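Run:
```python
from h import *
from rig import read_state
from scipy.spatial.transform import Rotation as Ro
s=read_state();R=Ro.from_euler('xyz',s['ee_rot'],degrees=True)
w=ray("top",(333.4,301.05),30);a=np.array([.2116,.9774,0])
g=w-30*a;g[2]=140;print(w,(w-[465,-102,30])@a,g,R.inv().apply(g-s['ee_pos']))
```

```text
[478.52623005 -37.68027364  30.        ] 65.72825081764577 [472.17823005 -67.00227364 140.        ] [-465.97389587 -497.9386374    71.74593147]
```

```bash
python3 -m creep '[[[-466,-498,72],[0,0,-8.2],0],[[-466,-498,72],[0,0,-8.2],0],[[-466,-498,72],[0,0,-8.2],0],[[-466,-498,72],[0,0,-8.2],0],[[-466,-498,72],[0,0,-8.2],0],[[-466,-498,72],[0,0,-8.2],0],[[-466,-498,72],[0,0,-8.2],0],[[-466,-498,72],[0,0,-8.2],0],[[-466,-498,72],[0,0,-8.2],0],[[-466,-498,72],[0,0,-8.2],0]]'
```

```text
time: 1.35
ee_pos: [449.2, -12.9, 145.9]
ee_rot: [180.0, 0.0, 167.8]
force: [0.9, 1.1, -0.3]
finger_gap: 0.7
```

```bash
python3 -m creep '[[[-30,-42,5],[0,0,0],0],[[-30,-42,5],[0,0,0],0],[[-30,-42,5],[0,0,0],0]]'
python3 - <<'E'
from h import *
from rig import *
from scipy.spatial.transform import Rotation as Ro
s=read_state();R=Ro.from_euler('xyz',s['ee_rot'],degrees=True).as_matrix()
p,d=snapshot("wrist");print(s['ee_pos'],s['ee_rot']);np.savez("w1",p=p,d=d,pos=s['ee_pos'],R=R)
cv2.imwrite("pics/w1.png",p[:,:,::-1])
E
```

```text
time: 1.72
ee_pos: [469.1, -57.9, 141.0]
ee_rot: [180.0, -0.1, 167.8]
force: [-0.6, 0.4, -1.0]
finger_gap: 0.6
[469.09649519 -57.87109533 140.97156039] [ 1.79970519e+02 -6.67173843e-02  1.67790178e+02]
```

View pics/w1.png

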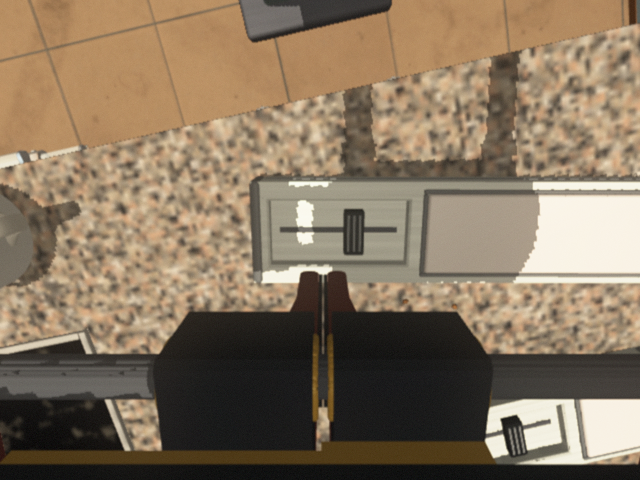

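The wrist view shows the bar level in the image, the switch at (353.5,231), the slot from x=270 to 408 and y=198 to 263, and the closed fingertips around (323,272).

Run:
```python
from h import *
f=np.load("w1.npz");c=calibration("wrist");K=np.linalg.inv(c["intrinsics"]);T=c["tool_from_camera"]
def pt(u,v,z):
    o=f["pos"]+f["R"]@T[:3,3];d=f["R"]@T[:3,:3]@K@[u,v,1.];w=o+d*(z-o[2])/d[2];return w,f["R"].T@(w-f["pos"])
for n,u,v,z in [("switch",353.5,231,30),("slotL",270,231,30),("slotR",408,231,30),("slotT",340,198,30),("slotB",340,263,30),("barend",252,231,30),("barT",340,179,30),("barB",290,282,30)]:
    w,t=pt(u,v,z);print(n,w.round(1),t.round(1))
print(f["d"][231,353],f["d"][215,330],f["d"][190,300])
```

```text
switch [477.2 -36.3  30. ] [ -3.5  22.7 111. ]
slotL [464.9 -92.7  30. ] [ -3.4 -35.  110.9]
slotR [485.2   0.5  30. ] [ -3.6  60.4 111. ]
slotT [452.7 -40.8  30. ] [ 19.6  13.2 111. ]
slotB [498.  -50.1  30. ] [-26.8  13.6 110.9]
barend [ 462.3 -104.8   30. ] [ -3.4 -47.4 110.9]
barT [440.1 -38.2  30. ] [ 32.4  13.1 111. ]
barB [504.4 -87.9  30. ] [-41.  -21.9 110.9]
291.939 303.02536 285.55185
```

Slot measures 95×46 mm, as specified. I'll centre the tips in the empty gap (shift -3.6, -9.7) and go down in two stages.

```bash
python3 -m creep '[[[-3.6,-9.7,0],[0,0,0],0],[[-3.6,-9.7,40],[0,0,0],0],[[-3.6,-9.7,75],[0,0,0],0],[[-3.6,-9.7,75],[0,0,0],0],[[-3.6,-9.7,75],[0,0,0],0]]'
python3 - <<'E'
from h import *
from rig import *
from scipy.spatial.transform import Rotation as Ro
s=read_state();R=Ro.from_euler('xyz',s['ee_rot'],degrees=True).as_matrix()
f=np.load("w1.npz");print(s['ee_pos'],f["R"].T@(s['ee_pos']-f["pos"]))
p,d=snapshot("wrist");cv2.imwrite("pics/w2.png",p[:,:,::-1])
E
```

```text
time: 2.4
ee_pos: [471.6, -68.4, 68.0]
ee_rot: [-180.0, 0.1, 167.9]
force: [0.1, -0.3, 0.4]
finger_gap: 0.1
[471.59239657 -68.42736619  68.01658622] [-4.75696205 -9.82715414 72.94443768]
```

View pics/w2.png

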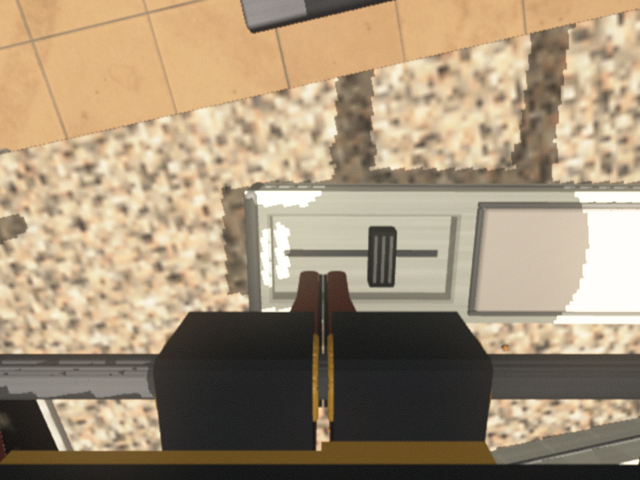

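Fingertips (298–348) sit between the slot end (272) and the switch (368). I'll lower into the slot.

```bash
python3 -m creep '[[[1,0,12],[0,0,0],0],[[1,0,23],[0,0,0],0],[[1,0,23],[0,0,0],0],[[1,0,23],[0,0,0],0]]'
```

```text
time: 2.95
ee_pos: [469.9, -68.4, 43.3]
ee_rot: [180.0, -0.0, 167.8]
force: [-0.2, 0.7, 0.3]
finger_gap: 0.8
```

No contact, and the tips are at z≈21, inside the slot. I'll push along tool +y.

```bash
python3 -m creep '[[[0,8,0],[0,0,0],0],[[0,16,0],[0,0,0],0],[[0,24,0],[0,0,0],0],[[0,32,0],[0,0,0],0],[[0,38,0],[0,0,0],0],[[0,40,0],[0,0,0],0],[[0,40,0],[0,0,0],0]]'
```

```text
time: 3.82
ee_pos: [478.4, -29.1, 43.3]
ee_rot: [-180.0, -0.0, 167.8]
force: [1.1, -0.0, -0.2]
finger_gap: 0.8
```

```bash
python3 -m creep '[[[0,2,0],[0,0,0],0],[[0,3,0],[0,0,0],0],[[0,3,0],[0,0,0],0]]'
python3 - <<'E'
from h import *
from rig import *
p,d=snapshot("wrist");cv2.imwrite("pics/w3.png",p[:,:,::-1])
E
```

```text
time: 4.2
ee_pos: [479.0, -26.3, 43.3]
ee_rot: [-180.0, -0.0, 167.8]
force: [0.7, 0.3, 0.0]
finger_gap: 0.5
```

View pics/w3.png

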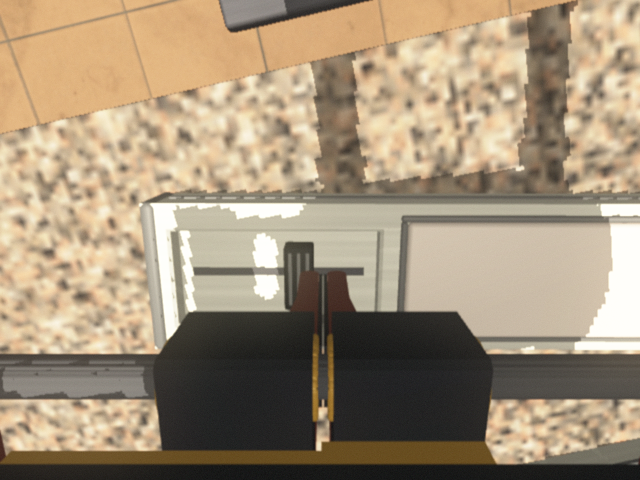

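The switch has not moved: it is still at (299,275), 51 mm from the slot's rear end. The fingers sit beside or above it, so the fingertip geometry isn't what I assumed. I'll check with depth and the other cameras.

Run:
```python
from h import *
from rig import *
p,d=snapshot("wrist")
c=calibration("wrist");Ki=np.linalg.inv(c["intrinsics"]);T=c["tool_from_camera"]
for u,v in [(312,276),(335,276),(312,290),(335,290),(308,305),(340,305),(299,260),(320,235),(280,380),(250,320)]:
    z=float(d[v,u]);print((u,v),round(z,1),(T[:3,:3]@(Ki@[u,v,1]*z)+T[:3,3]).round(1))
a,_=snapshot("top");b,_=snapshot("scene")
o=np.hstack([cv2.resize(a[220:370,190:390],(400,300),interpolation=2),cv2.resize(b[180:330,190:390],(400,300),interpolation=2)])
cv2.imwrite("pics/x4.png",o[:,:,::-1])
```

```text
(312, 276) 165.2 [ 11.   -2.8 -17.1]
(335, 276) 165.9 [ 10.7   6.2 -16.4]
(312, 290) 150.8 [ 11.2  -2.4 -31.9]
(335, 290) 152.0 [ 10.7   5.8 -30.8]
(308, 305) 139.4 [ 10.8  -3.5 -43.9]
(340, 305) 139.3 [ 10.8   7.  -43.9]
(299, 260) 195.7 [ 7.5 -9.6 13.5]
(320, 235) 205.6 [16.1  0.1 26. ]
(280, 380) 65.0 [  30.5   -5.2 -115.5]
(250, 320) 79.6 [ 32.9 -12.3 -99.8]
```

View pics/x4.png

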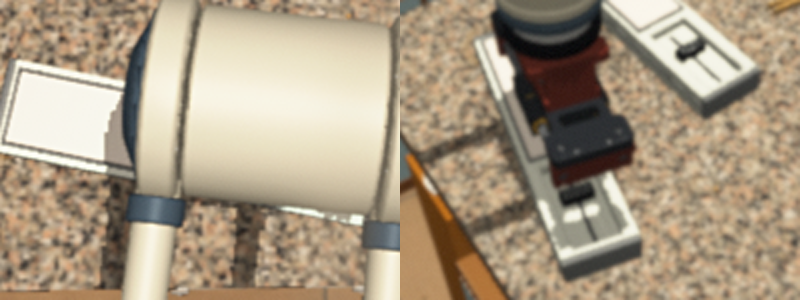

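Depth shows the visible fingertips end at about tool z = -12, not +22. They hang at z ≈ 55, roughly 25 mm above the switch, and passed over it with no force. I'll back up over the gap, then lower carefully using both force and camera.

```bash
python3 -m creep '[[[0,-20,0],[0,0,0],0],[[0,-43,0],[0,0,0],0],[[0,-43,0],[0,0,0],0],[[0,-43,10],[0,0,0],0],[[0,-43,20],[0,0,0],0],[[0,-43,22],[0,0,0],0],[[0,-43,22],[0,0,0],0]]'
python3 - <<'E'
from h import *
from rig import *
p,d=snapshot("wrist");cv2.imwrite("pics/w5.png",p[:,:,::-1])
c=calibration("wrist");Ki=np.linalg.inv(c["intrinsics"]);T=c["tool_from_camera"]
for u,v in [(312,270),(312,272),(312,274),(312,276),(335,274)]:
    z=float(d[v,u]);print((u,v),round(z,1),(T[:3,:3]@(Ki@[u,v,1]*z)+T[:3,3]).round(1))
E
```

```text
time: 5.28
ee_pos: [469.8, -68.0, 20.9]
ee_rot: [180.0, -0.0, 167.8]
force: [0.1, -0.4, 0.4]
finger_gap: 0.5
(312, 270) 187.0 [ 5.9 -3.3  4.1]
(312, 272) 170.0 [ 10.8  -2.9 -12.1]
(312, 274) 168.4 [ 10.6  -2.9 -13.9]
(312, 276) 165.3 [ 10.9  -2.8 -17. ]
(335, 274) 168.4 [ 10.6   6.3 -13.9]
```

View pics/w5.png

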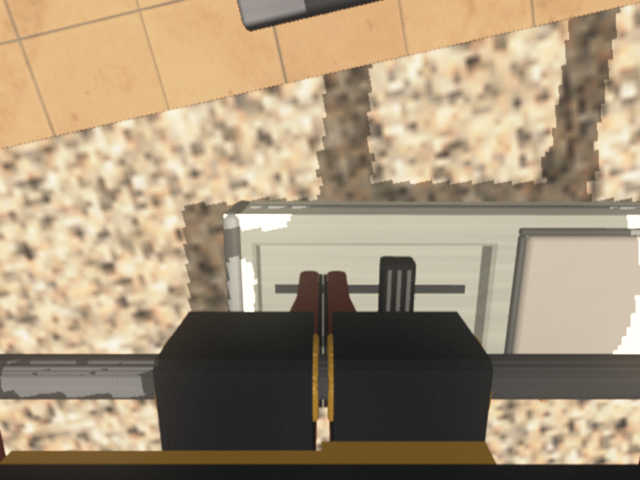

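No force with the nominal tip already below the slot floor confirms the fingers are short. The tips are at z ≈ 33, between the slot end (x=255) and the switch (380). I'll lower 8 mm, then a bit more.

```bash
python3 -m creep '[[[0,0,4],[0,0,0],0],[[0,0,8],[0,0,0],0],[[0,0,8],[0,0,0],0]]'; python3 -m creep '[[[0,0,1.5],[0,0,0],0],[[0,0,3],[0,0,0],0],[[0,0,3],[0,0,0],0]]'
```

```text
time: 5.7
ee_pos: [469.6, -68.3, 12.8]
ee_rot: [180.0, -0.0, 167.8]
force: [0.0, -0.4, 0.5]
finger_gap: 0.2
time: 6.08
ee_pos: [469.9, -68.3, 10.2]
ee_rot: [180.0, -0.0, 167.8]
force: [0.0, -0.1, -0.1]
finger_gap: 0.6
```

Tips are at z≈22 with no contact. I'll push and watch the force.

```bash
python3 -m creep '[[[0,6,0],[0,0,0],0],[[0,12,0],[0,0,0],0],[[0,18,0],[0,0,0],0],[[0,22,0],[0,0,0],0]]'; python3 -m creep '[[[0,4,0],[0,0,0],0],[[0,8,0],[0,0,0],0],[[0,12,0],[0,0,0],0],[[0,16,0],[0,0,0],0],[[0,18,0],[0,0,0],0],[[0,18,0],[0,0,0],0]]'
python3 - <<'E'
from h import *
from rig import *
p,d=snapshot("wrist");cv2.imwrite("pics/w6.png",p[:,:,::-1])
E
```

```text
time: 6.58
ee_pos: [474.7, -46.7, 10.4]
ee_rot: [-180.0, 0.0, 167.8]
force: [-0.5, -1.5, 0.5]
finger_gap: 0.8
time: 7.32
ee_pos: [478.5, -28.8, 10.3]
ee_rot: [180.0, -0.0, 167.8]
force: [0.4, -0.6, -0.4]
finger_gap: 0.1
```

View pics/w6.png

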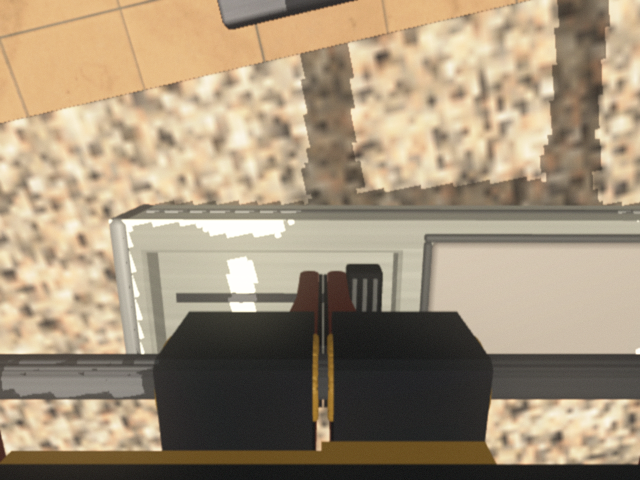

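The switch has moved: it is at x 347–382, with about 8 mm left to the slot end (403), so roughly 24 mm of travel. I'll push on to the stop.

```bash
python3 -m creep '[[[0,2,0],[0,0,0],0],[[0,4,0],[0,0,0],0],[[0,4,0],[0,0,0],0]]';python3 -m creep '[[[0,1.5,0],[0,0,0],0],[[0,1.5,0],[0,0,0],0]]'
```

```text
time: 7.75
ee_pos: [479.1, -25.3, 10.2]
ee_rot: [-180.0, -0.0, 167.8]
force: [-0.9, -1.4, 0.4]
finger_gap: 0.7
time: 8.0
ee_pos: [479.1, -25.3, 10.3]
ee_rot: [-179.8, -0.0, 167.8]
force: [-2.0, -7.3, 0.6]
finger_gap: 0.3
```

Force rises to 7 N with no further motion, so the switch is at its stop. I'll back off, lift clear, and check.

```bash
python3 -m creep '[[[0,-6,0],[0,0,0],0],[[0,-10,0],[0,0,0],0],[[0,-10,-30],[0,0,0],0],[[0,-10,-80],[0,0,0],0],[[0,-10,-130],[0,0,0],0],[[0,-10,-130],[0,0,0],0],[[0,-10,-130],[0,0,0],0]]'
python3 - <<'E'
from h import *
from rig import *
p,d=snapshot("wrist");b,_=snapshot("scene")
o=np.hstack([cv2.resize(p,(400,300),interpolation=3),cv2.resize(b[150:330,180:420],(400,300),interpolation=2)])
cv2.imwrite("pics/w7.png",o[:,:,::-1])
E
```

```text
time: 8.88
ee_pos: [477.3, -33.5, 139.6]
ee_rot: [180.0, -0.0, 167.8]
force: [-0.4, -1.1, 0.1]
finger_gap: 0.2
```

View pics/w7.png

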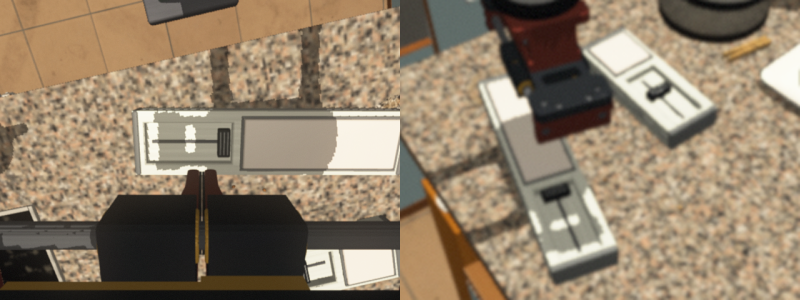

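The long switch is at the panel end of its slot (left view, x 218–230 with the slot end at 232). The short light's switch is still in its starting position, and the tool is clear.

```bash
python3 -c "from rig import *; print(job_done())"
```

```text
the job is handed in; nothing more can be done
None
```

The longer light's switch is at its stop, fully on, and I have handed the job in; it reported no verdict. I pushed it with the closed fingertips from the empty slot behind the switch.

- **Long switch:** against the stop the force rose to about 7 N with no further motion. After I lifted clear, the wrist camera showed the switch at the panel end of its slot.
- **Short switch:** the last scene picture shows it where it started. I judged this by eye and did not measure it. The arm never went near it.
- **Tool:** it was clear of everything, with the TCP at z ≈ 140 mm and about 1 N of force, which is noise level. The time was about 9 s of the 29 s allowed.

**Disagreement with the data:** the real fingertips end about 12 mm behind the TCP, not 22 mm ahead of it as stated. Because of this, my first push passed over the switch without touching it. I found the error from the wrist camera's depth picture, lowered the tool about 33 mm further, and repeated the push.

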